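# Open the filter compartment of a down-draught fume box

## Task

The filter of the little down-draught fume box is due for a change: open its compartment. Press the snap tab on the front of the box down until the slotted lid springs free, then push the lid, which has a thumb ledge across it, along its guides away from the tab, all the way back to the stop, so that the whole filter lies bare. Only press and push: do not lift the lid, keep the fingers off the filter, and leave the scraper, the mould and the eraser where they lie.

Things in the scene. Friction and masses are not known exactly. Their poses are not given: they have to be found in the camera images.
- fume_box: Low grey plastic box fixed to the bench, 232 (x) by 140 (y) mm, 64 high at its side cheeks. Origin: centre of underside, z up; x points from the tab end (towards the robot) to the stop, the way the lid opens. Front block x -112 to -74, top z 59. Behind it the lid slides on a deck at z 54 between guides at y +-58, held down by lips (z 60.5 to 64) that reach in to y +-52 all along.
- opening (a point): Centre of the filter opening under the lid, at fume_box (-20, 0, 54) mm, fixed to the box: the opening is 60 mm (x, from -50 to +10) by 88 mm (y). A slot 18 mm wide for the lid's lug runs along y = 0 through the deck on both sides of it.
- end_stop (a point): Middle of the end stop's face at fume_box (108, 0, 59) mm, fixed to the box: a low wall across the guides, top at z = 64 mm. The lid's far edge meets it after 88 mm of travel.
- snap_tab (a joint): Snap tab, m: 0 up (latched), 0.007 fully down. Spring 0.9 to 2.4 N plus about 2 N friction. Up, its barb blocks the lid; from about 0.005 on it lets go and a spring plunger pushes the lid 6 mm on. The lid's lug then keeps the let-go tab down (about 0.005) until the lid has travelled some 14 mm; after that it springs back to 0.
- tab_top (a point): Centre of the snap tab's top, moving with it: a black button 22 (fume_box x) by 46 mm (y) with three fine ridges, at fume_box (-93, 0, 69) mm when up. It stands 10 mm proud of the front block when up, 3 mm when fully pressed. Pressed straight down.
- filter_lid: Slotted aluminium lid: a loose plate 92 (x) by 112 (y) by 5 mm, 0.13 to 0.25 kg, captive in the guides. Origin: centre of its underside, axes as fume_box. Origin at fume_box (-26, 0, 54) mm shut, x = -20 sprung free, x = +62 at the stop; the opening is wholly bare from x = +56 on. A lug 12 mm wide hangs 10 mm down at its tab end.
- ledge (a point): Middle of the upright face of the lid's thumb ledge, at lid (16, 0, 10) mm. The ledge runs straight across the lid, 90 mm long (y); its face looks to the tab (-x) and rises from the lid's flat top (lid z 5) to z 15; behind, it slopes away. From the tab's edge to the face: 72 mm when shut, clear for fingers. The push takes 1 to 5 N.
- filter: Pleated filter cassette in the well under the lid, fixed, top at fume_box z = 36 mm; fingers must not touch it. Origin and axes are the fume box's.
- wax_scraper: Bystander: slim metal wax scraper, 147 mm long (its y), 10 mm thick, lying at the left (+y) of the box. Origin: centre of its underside.
- mould: Bystander: teal rubber mould block, 56 x 80 x 24 mm, lying at the right (-y) of the box. Origin: centre of its underside.
- eraser: Bystander: black eraser, 19 x 45 x 13 mm, lying in front of the tab end of the box. Origin: centre of its underside.
Not all that is in view belongs to the job. Several things have the shape of the filter_lid; the one meant has the colours described above.

How it is judged:
By the outcome, as a careful person would: the job done as asked, in the order asked, and still so for the second after the job is handed in, with the robot touching nothing.
It also fails if it takes over 38 s, if anything falls off the work surface, if the arm or the gripper's body presses on something with over 40 N, if the wrist force passes 120 N, or if a joint passes its speed limit or range.

## Robot

A 6-joint arm with a two-finger parallel gripper is mounted at the origin on a cart in front of the work surface, level with it; the furniture and walls round the work are solid. World frame = base frame: x ahead of the robot, y to its left, z up, the work surface at z = 0. Lengths are in m, angles in degrees, forces in N, time in s.
With the tool pointing down it reaches from about 0.4 to 0.825 m from the base axis. Payload 7 kg.
Tool frame: the origin (TCP) lies midway between the tips of the shut fingers; the grasp point (between the pads) lies 19 mm behind it; z points along the fingers, y is the line along which they close (so a half turn about z gives the same grasp; the last joint's range is limited). The gripper opens to 88 mm and grips with 3 to 60 N. Pads are 19 mm wide; open, the fingers measure 130 mm over their backs; the gripper's body (78 mm by 193 mm) begins 47 mm behind the grasp point.
Start: joints at [-52.878, 20.546, 0.682, 0, -70.136, -16.507], TCP at [0.238, -0.632, 0.227] pointing down, gripper open.
Joint ranges: [-176.03, 176.03], [-82.01, 121.73], [-58.28, 71.71], [-173.87, 95.51], [-174.79, -0.11], [-173.66, 173.66]. Speed limits (degrees/s): [136.94, 136.94, 172.46, 180, 180, 180].

## Interface

Orientations are given as a 3x3 rotation matrix whose columns are the frame's x, y, z axes.
In Python, from rig import robot gives the robot as it stands. Calls block until the motion is done:
- robot.goto(position, orientation): joint-space move of the TCP to a pose.
- robot.servo_line(position, ori=None, speed=0.15): straight line of the TCP; ori=None keeps the orientation; speed is the mean speed in m/s.
- robot.movej(angles): joint-space move.
- robot.move_gripper(opening): opening from 0.0 (shut) to 1.0 (fully open); the grip force is fixed at half the most; returns when the fingers have stopped.
- robot.dwell(seconds).
- robot.ik(position, orientation): joint angles nearest the present ones, or None.
- robot.grab_frame(name): name is "scene" or "side" or "wrist"; returns (picture, depth): 420x560x3 uint8, red, green, blue; 420x560 float32, m along the optical axis (not along the pixel's ray), 0 where there is no reading.
- robot.camera_info(name): a dict with "vfov" (degrees; the focal length in pixels is half the picture's height over the tangent of half this angle, whatever the lens; pixels are square), "cx", "cy" (the principal point, pixels), "view" (4x4, takes a point from world to camera coordinates); the wrist camera has in their place "T_tool_cam" (4x4, takes a point from camera to tool coordinates, whose origin is the TCP and whose axes are the flange's). Camera axes: x right, y down, z forward; pixel columns grow to the right and rows downward; lengths in m; the calibration is good to about 2 mm. The wrist camera is an equidistant fisheye: a pixel r from the principal point sees the ray r / f radians off the axis. A picture is of the moment at which its call begins: read the wrist's pose just before it. camera_info takes no time and is no camera call.
A pose or a line that the arm cannot do raises robot.Unreachable and nothing moves.
- robot.job_done(): hands the job in; it is judged then, once.
Readings, each from a call of its own:
- robot.read_t(): time.
- robot.read_qpos(): joint angles.
- robot.read_qvel(): joint speeds.
- robot.read_effort(): joint torques, N m.
- robot.read_position(): TCP position.
- robot.read_tcp_rot(): TCP orientation.
- robot.read_force(): force on the tool from outside, world axes, zero at the start.
- robot.read_ft_torque(): the same for the moment, N m.
- robot.read_grip_width(): opening from 0.0 (shut) to 1.0 (fully open).
- robot.read_finger_force(): force on a finger pad.
Only numpy, scipy, OpenCV 4.12 (cv2) and the standard library are available. Lean on these libraries where they do the work, as an engineer would, in place of code of your own. Each camera call takes 0.05 s, during which the arm holds its last target. There are 200 camera calls.

## Working session

There is one attempt and no reset: what is moved stays moved. The work goes in short steps, each a Python script; the robot and the scene stay as the last script left them, time stands still between calls to the robot, and variables do not carry over. Pictures are saved under pics/ and viewed, at most 10 in all, crops included, and the job is handed in when it is done.

```bash
mkdir -p pics; ls; python3 - <<'E'
from rig import robot
import numpy as np,cv2
for n in("scene","side"):
    p,d=robot.grab_frame(n); cv2.imwrite(f"pics/{n}.png",p[:,:,::-1]); np.savez(f"{n}.npz",p=p,d=d)
    print(n,robot.camera_info(n))
print(robot.camera_info("wrist"))
E
```

```text
pics
scene {'vfov': 45.92365158349371, 'cx': 277.3665155014285, 'cy': 206.88479306136304, 'view': array([[ 0.78303006, -0.62172878, -0.01781121, -0.39715998],
       [-0.35987829, -0.42951741, -0.82825262,  0.30464315],
       [ 0.50729827,  0.65495657, -0.56007174,  0.58345902],
       [ 0.        ,  0.        ,  0.        ,  1.        ]])}
side {'vfov': 42.524678787826915, 'cx': 273.7284671980371, 'cy': 210.48147218255338, 'view': array([[-0.89538251, -0.44528919, -0.00277518,  0.5360018 ],
       [-0.16134334,  0.3302235 , -0.93001116,  0.12189546],
       [ 0.41504035, -0.83226797, -0.36752079,  0.69410269],
       [ 0.        ,  0.        ,  0.        ,  1.        ]])}
{'vfov': 65.70646984690485, 'cx': 284.3429381530268, 'cy': 206.21185343655046, 'T_tool_cam': array([[-5.54762618e-04, -9.51654435e-01, -3.07170196e-01,
         8.33863355e-02],
       [ 9.99999720e-01, -3.73528480e-04, -6.48801318e-04,
        -1.57669756e-04],
       [ 5.02697835e-04, -3.07170470e-01,  9.51654375e-01,
        -1.58956245e-01],
       [ 0.00000000e+00,  0.00000000e+00,  0.00000000e+00,
         1.00000000e+00]])}
```

View pics/scene.png

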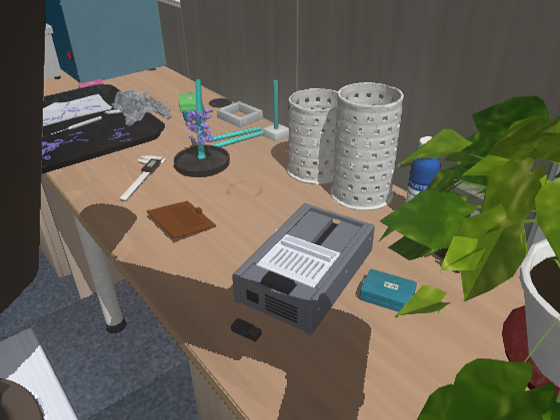

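View pics/side.png

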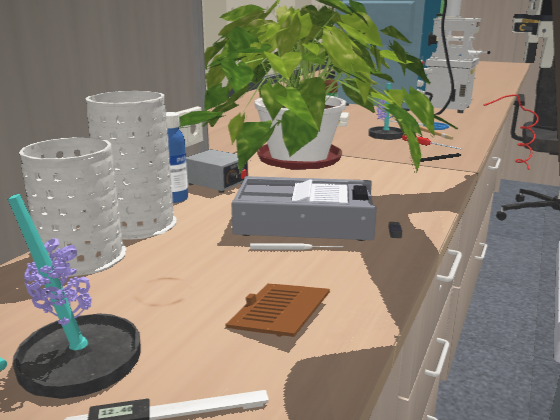

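Scene: grey fume box around (305,265), with the black tab at (275,283), the silver slotted lid at (297,262) and its ledge at (308,246). The eraser is at (246,329), the mould at (388,290) and the scraper at side (290,246). Two things are lid-shaped: the brown slotted plate at scene (180,220), and the silver one in the box at (297,262). The silver one fits because it is aluminium and sits in the guides.

```bash
cat > h.py <<'E'
import numpy as np,cv2
def pts(d,info):
    f=210/np.tan(np.radians(info['vfov']/2)); v,u=np.mgrid[:420,:560]
    c=np.stack([(u-info['cx'])/f*d,(v-info['cy'])/f*d,d],-1)
    V=info['view']; return (c-V[:3,3])@V[:3,:3]
E
python3 - <<'E'
from rig import robot
from h import *
s=np.load("scene.npz"); 
cv2.imwrite("pics/crop.png",cv2.resize(s['p'][190:345,215:390,::-1],None,fx=4,fy=3.8,interpolation=cv2.INTER_CUBIC)[:600,:800])
for n in("scene","side"):
    s=np.load(n+".npz");P=pts(s['d'],robot.camera_info(n)); ok=s['d']>0
    c=P[265,297] if n=="scene" else c
    if n=="scene": print("lid pt",c)
    near=ok&(np.hypot(P[...,0]-c[0],P[...,1]-c[1])<.17)
    m=near&(P[...,2]>.045)&(P[...,2]<.085)
    k,l,st,_=cv2.connectedComponentsWithStats(m.astype(np.uint8)); i=1+np.argmax(st[1:,4]); m=l==i
    print(n,cv2.minAreaRect((P[m][:,:2]*1000).astype(np.float32)),np.percentile(P[m][:,2],[5,50,95]))
    g=s['p'].max(-1); t=m&(g<45)
    k,l,st,_=cv2.connectedComponentsWithStats(t.astype(np.uint8)); 
    for i in range(1,k):
        if st[i,4]>25:
            q=P[l==i]; print(" black",st[i],np.median(q,0).round(4),q[:,2].max())
E
```

```text
lid pt [ 0.51189693 -0.04550432  0.05848845]
scene ((548.274658203125, -29.05999755859375), (232.62486267089844, 141.61094665527344), 20.025442123413086) [0.05071876 0.05970507 0.06826015]
 black [260 277  35  17 179] [ 0.4532 -0.0681  0.0631] 0.07032464762349812
 black [265 294  33  15  45] [ 0.4496 -0.0829  0.0469] 0.049118844744799835
side ((551.3134765625, -26.404220581054688), (230.13702392578125, 145.01882934570312), 20.5264892578125) [0.04787663 0.05833129 0.06528388]
 black [353 190  15  10  83] [ 0.4584 -0.0394  0.0633] 0.0680235253081288
```

View pics/crop.png

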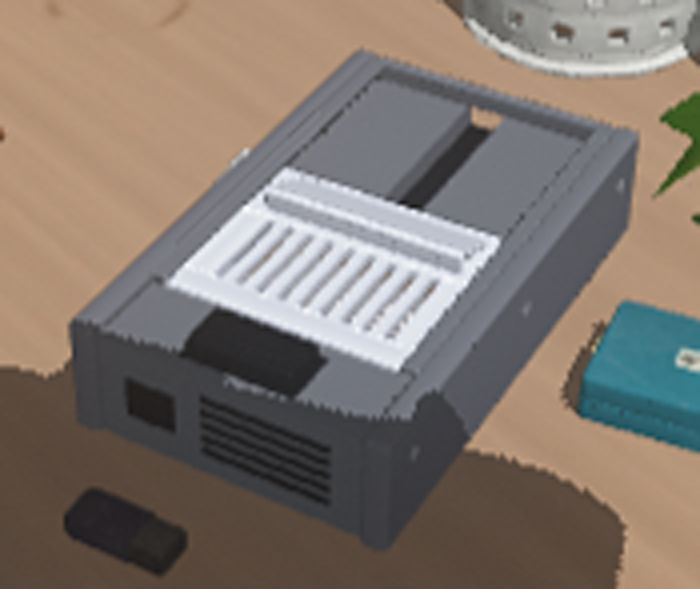

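Silver lid confirmed in the crop: slotted plate with a ledge, in the guides behind the black tab. Next I'll check the plant's clearance, then go to a hover above the tab.

```bash
python3 - <<'E'
from rig import robot
from h import *
for n in("scene","side"):
    s=np.load(n+".npz");P=pts(s['d'],robot.camera_info(n)); p=s['p'].astype(int)
    m=(s['d']>0)&(P[...,2]>.08)
    r=np.hypot(P[...,0],P[...,1]); a=np.degrees(np.arctan2(P[...,1],P[...,0]))
    for lo in range(-70,30,10):
        k=m&(a>=lo)&(a<lo+10)&(r<1)
        if k.sum()>5:
            i=np.argsort(r[k])[:5]; print(n,lo,k.sum(),r[k].min().round(3),"z",P[k][i][:,2].round(2), "top within .75", P[k&(r<.75)][:,2].max().round(2) if (k&(r<.75)).any() else None)
print(robot.read_tcp_rot().round(3).tolist())
y=np.radians(20.2);bx=np.array([np.cos(y),np.sin(y),0]);by=np.array([-np.sin(y),np.cos(y),0])
for s in(1,-1):
    R=np.column_stack([-s*bx,s*by,[0,0,-1]]); print(s,robot.ik(np.array([.549,-.028,.16])-.085*bx,R))
E
```

```text
scene -50 3528 0.563 z [0.12 0.12 0.12 0.12 0.12] top within .75 0.19
scene -40 6795 0.533 z [0.17 0.17 0.17 0.17 0.17] top within .75 0.31
scene -30 15260 0.216 z [0.5  0.23 0.23 0.23 0.23] top within .75 0.5
scene -20 12329 0.164 z [0.33 0.33 0.33 0.33 0.33] top within .75 0.5
scene -10 17230 0.135 z [0.22 0.22 0.22 0.22 0.23] top within .75 0.49
scene 0 15863 0.122 z [0.16 0.16 0.16 0.17 0.17] top within .75 0.37
scene 10 8655 0.123 z [0.15 0.15 0.15 0.16 0.16] top within .75 0.24
scene 20 3804 0.177 z [0.15 0.16 0.17 0.17 0.17] top within .75 0.15
side -70 1866 0.574 z [0.33 0.32 0.32 0.33 0.33] top within .75 0.36
side -60 76 0.628 z [0.1  0.11 0.1  0.11 0.09] top within .75 0.19
side -50 2840 0.558 z [0.1  0.1  0.1  0.1  0.11] top within .75 0.31
side -40 4401 0.537 z [0.17 0.17 0.17 0.17 0.17] top within .75 0.36
side -30 5313 0.551 z [0.23 0.23 0.18 0.23 0.23] top within .75 0.36
side -20 11167 0.596 z [0.14 0.14 0.14 0.14 0.14] top within .75 0.31
side -10 6859 0.689 z [0.11 0.11 0.11 0.1  0.1 ] top within .75 0.15
side 0 11482 0.202 z [0.26 0.28 0.27 0.26 0.28] top within .75 0.37
side 10 17599 0.19 z [0.17 0.17 0.17 0.18 0.17] top within .75 0.29
side 20 2617 0.807 z [0.11 0.12 0.12 0.13 0.15] top within .75 None
[[-0.936, -0.352, -0.001], [-0.352, 0.936, 0.001], [0.0, 0.002, -1.0]]
1 [ 16.96904145   4.62443668 -29.54847448   0.         -55.82708883
 -86.76904145]
-1 [ 16.96904145   4.62443668 -29.54847448   0.         -55.82708883
  93.23095855]
```

```bash
cat >> h.py <<'E'
def frame(yaw):
    bx=np.array([np.cos(yaw),np.sin(yaw),0]);by=np.array([-np.sin(yaw),np.cos(yaw),0])
    return bx,by,np.column_stack([-bx,by,[0,0,-1]])
E
python3 - <<'E'
from rig import robot
from h import *
a=np.radians(-69.3); u=np.array([np.cos(a),np.sin(a),0])
robot.move_gripper(0)
robot.servo_line(robot.read_position()+[0,0,.20],speed=.25)
def go(az,r,z,yaw):
    a=np.radians(az); robot.goto(np.array([r*np.cos(a),r*np.sin(a),z]),frame(np.radians(yaw))[2])
for w in((-69.3,.42,.42,-69.3),(-10,.42,.40,20)):
    go(*w); print(robot.read_t(),robot.read_position().round(3),robot.read_force().round(1))
bx,by,R=frame(np.radians(20.2))
robot.goto(np.array([.549,-.028,.16])-.085*bx,R)
pos,rot=robot.read_position(),robot.read_tcp_rot()
p,d=robot.grab_frame("wrist"); cv2.imwrite("pics/w1.png",p[:,:,::-1]); np.savez("w1.npz",p=p,d=d,pos=pos,rot=rot)
print(robot.read_t(),pos,robot.read_force().round(2))
E
```

```text
4.025 [ 0.149 -0.393  0.42 ] [ 0.3 -0.6  1.1]
5.5583 [ 0.414 -0.074  0.4  ] [-2.2 -0.4  0.1]
6.5833 [ 0.47010675 -0.05768803  0.16120489] [-0.46  0.37  0.44]
```

View pics/w1.png

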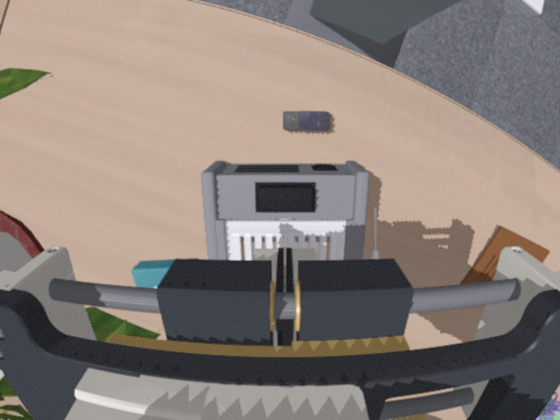

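Wrist view: the tab is at (256–315, 184–212), the front block above it, and the lid starts at about row 222. The shut finger tips are at (285,250).

```bash
python3 - <<'E'
from rig import robot
from h import *
s=np.load("w1.npz"); i=robot.camera_info("wrist"); f=210/np.tan(np.radians(i['vfov']/2)); T=i['T_tool_cam']
def cast(uv,z):
    q=np.asarray(uv,float)-[i['cx'],i['cy']]; r=np.hypot(*q.T); th=r/f
    ray=np.column_stack([q/r[:,None]*np.sin(th)[:,None],np.cos(th)])@T[:3,:3].T@s['rot'].T
    o=s['pos']+s['rot']@T[:3,3]
    return o+ray*((z-o[2])/ray[:,2])[:,None]
g=s['p'].max(-1); m=(g<55).astype(np.uint8); m[:178]=0;m[218:]=0;m[:,:245]=0;m[:,325:]=0
k,l,st,_=cv2.connectedComponentsWithStats(m); j=1+np.argmax(st[1:,4]); v,u=np.where(l==j)
P=cast(np.column_stack([u,v]),.069)
print(st[j],"tab rect",cv2.minAreaRect((P[:,:2]*1000).astype(np.float32)))
# lid front edge: bright aluminium
w=(s['p'].min(-1)>190); e=[]
for c in range(235,340,4):
    rr=np.where(w[212:245,c])[0]
    if len(rr): e.append((c,212+rr[0]))
E=cast(e,.059); k=np.polyfit(E[:,1],E[:,0],1); print("lid edge yaw",-np.degrees(np.arctan(k[0])),E.mean(0),len(e))
tab=P.mean(0); yaw=np.radians(20.2); bx,by,_=frame(yaw)
for nm,b in(("scene",[.5483,-.0291]),("side",[.5513,-.0264])): print(nm,(np.r_[b,0]-.093*bx).round(4))
print("edge along bx from tab", (E.mean(0)-tab)@bx, "expect .021")
E
```

```text
[ 256  183   59   29 1558] tab rect ((460.7860107421875, -60.81684875488281), (23.546531677246094, 47.077571868896484), 20.15763282775879)
lid edge yaw 20.144943723636345 [ 0.48301892 -0.05093313  0.059     ] 27
scene [ 0.461  -0.0612  0.    ]
side [ 0.464  -0.0585  0.    ]
edge along bx from tab 0.024539040903763555 expect .021
```

```bash
cat >> h.py <<'E'
bx,by,R=frame(np.radians(20.15)); TAB=np.array([.4610,-.0608,0])
def at(x,z): return TAB+(x+.093)*bx+[0,0,z]
E
python3 - <<'E'
from rig import robot
from h import *
robot.servo_line(at(-.093,.095),R,speed=.1); robot.servo_line(at(-.093,.073),R,speed=.06)
f0=robot.read_force(); print(f0)
z=.073
while z>.0605:
    z-=.0015; robot.servo_line(at(-.093,z),speed=.03)
    f=robot.read_force()-f0; print(round(z,4),robot.read_position()[2].round(4),f.round(1))
    if f[2]>14: break
robot.servo_line(at(-.093,.10),speed=.12)
pos,rot=robot.read_position(),robot.read_tcp_rot()
p,d=robot.grab_frame("wrist"); cv2.imwrite("pics/w2.png",p[:,:,::-1])
s,_=robot.grab_frame("scene"); cv2.imwrite("pics/s2.png",s[:,:,::-1])
print(robot.read_t())
E
```

```text
[-0.05455495 -0.04263075  0.23937624]
0.0715 0.0716 [ 0.6  0.6 -0.9]
0.07 0.07 [-0.2 -0.1 -0.5]
0.0685 0.0685 [ 0.3  0.  -0.2]
0.067 0.067 [ 0.1 -0.7  0.3]
0.0655 0.0655 [ 0.6 -0.2  0.8]
0.064 0.064 [ 0.2 -0.2  1.9]
0.0625 0.0625 [0.6 0.  2.4]
0.061 0.062 [-3.5  1.6 15.2]
10.4833
```

View pics/w2.png

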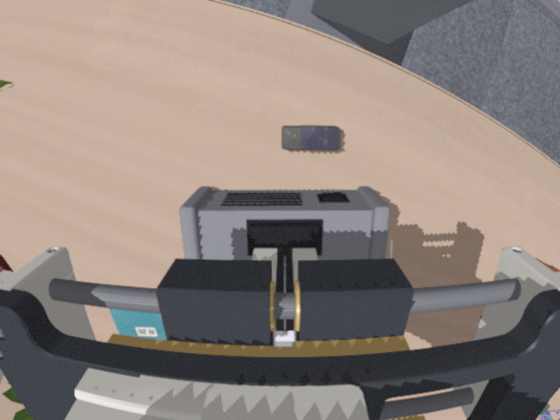

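The wrist view shows the tab still held down in its recess (about (285,235)). The force ran into its bottom stop at z 0.062, so the lid should be released. I'll push now.

```bash
python3 - <<'E'
from rig import robot
from h import *
X=-.042
robot.servo_line(at(X,.10),R,speed=.12); 
robot.dwell(.1); f0=robot.read_force(); z=.0628
robot.servo_line(at(X,.067),speed=.1); robot.servo_line(at(X,z),speed=.03); print((robot.read_force()-f0).round(1))
def step(x,v):
    robot.servo_line(at(x,z),speed=v); q=robot.read_position(); f=robot.read_force()-f0
    print(round(x,4),((q-TAB)@bx-.093).round(4),q[2].round(4),"fx",(f@bx).round(1),"fz",f[2].round(1)); return -f@bx
x=X
while x<.075:
    x+=.010 if x<.055 else .002
    if step(x,.05 if x<.056 else .03)>12: break
p,_=robot.grab_frame("scene"); cv2.imwrite("pics/s3.png",p[:,:,::-1])
p=np.vstack([cv2.resize(cv2.imread(f"pics/{n}.png")[200:330,220:390],None,fx=2.3,fy=2.3) for n in("s2","s3")]); cv2.imwrite("pics/s23.png",p)
print(robot.read_t())
E
```

```text
[0.3 0.3 0.5]
-0.032 -0.0316 0.0628 fx 0.3 fz -0.3
-0.022 -0.0217 0.0627 fx 0.2 fz -0.3
-0.012 -0.0117 0.0627 fx 0.1 fz 0.4
-0.002 -0.0015 0.0628 fx 0.6 fz 0.2
0.008 0.0085 0.0627 fx -0.0 fz -0.4
0.018 0.0185 0.0627 fx 0.7 fz 0.9
0.028 0.0285 0.0627 fx 0.5 fz 0.6
0.038 0.0385 0.0628 fx 0.0 fz 0.5
0.048 0.0484 0.0627 fx 0.5 fz -0.4
0.058 0.0583 0.0628 fx 0.2 fz 0.2
0.06 0.0601 0.0628 fx -0.1 fz -0.2
0.062 0.0621 0.0628 fx -0.6 fz 0.2
0.064 0.0642 0.0628 fx 0.5 fz -0.6
0.066 0.0663 0.0628 fx 0.0 fz 0.8
0.068 0.0683 0.0628 fx 0.4 fz 0.3
0.07 0.0689 0.0626 fx -4.8 fz 3.1
0.072 0.069 0.0624 fx -10.0 fz 7.5
0.074 0.0691 0.0622 fx -15.3 fz 10.9
17.6167
```

View pics/s23.png

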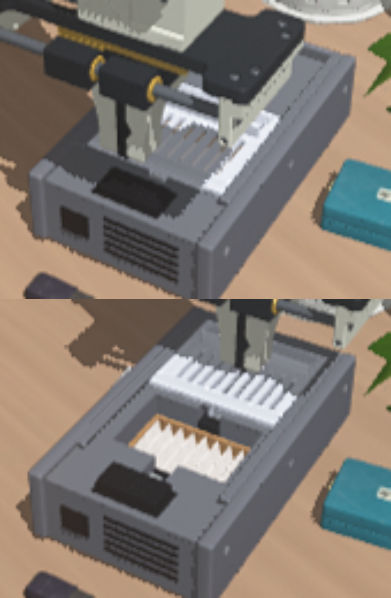

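The lower crop shows the filter bare, the lid at the far end and the tab sprung back. The stop was felt at TCP box x 0.069, against an expected 0.0685. I'll withdraw and check.

```bash
python3 - <<'E'
from rig import robot
from h import *
robot.servo_line(at(.064,.0635),speed=.03); robot.servo_line(at(.064,.12),speed=.1); robot.servo_line(at(-.02,.26),speed=.25)
robot.dwell(.3)
p,d=robot.grab_frame("scene"); cv2.imwrite("pics/s4.png",p[:,:,::-1])
P=pts(d,robot.camera_info("scene")); m=(p.min(-1)>150)&(P[...,2]>.05)&(P[...,2]<.075)&(d>0)
q=P[m]-TAB; x=q@bx-.093; y=q@by; k=(abs(y)<.05)&(abs(x)<.12); print("lid x extent",np.percentile(x[k],[1,99]), robot.read_t(),robot.read_force().round(1))
E
```

```text
lid x extent [-0.05010681  0.1079365 ] 19.9667 [-0.6 -0.6  0.4]
```

View pics/s4.png

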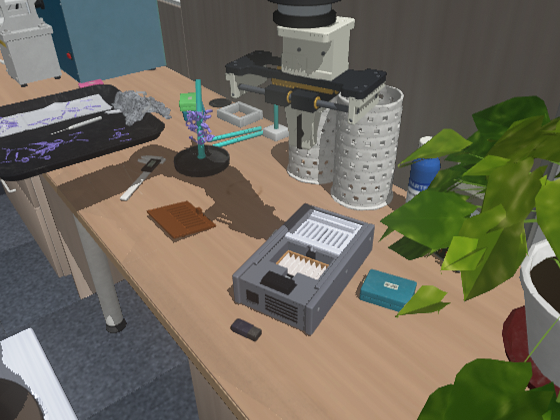

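The lid sits at the stop around (325,232), with its far edge at box x 0.108. The filter is bare at (300,265), the bystanders are where they were, and the arm is clear.

```bash
python3 -c "
from rig import robot
print(robot.job_done())"
```

```text
the job is handed in; nothing more can be done
None
```

The fume box is open and handed in: I pressed the tab until the lid sprang free, pushed the lid back to its stop so the whole filter lies bare, and left the bystanders where they lay (about 20 s on the robot's clock).

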